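# Hook the pressing weight out of the deep jar

## Task

Take the hook picker off its stand, reach down into the open glass jar with it and hook the white pressing weight out by its red bail, lower the weight gently so that it sits flat in the metal tray, and unhook it. Then hang the picker back in its stand as it was. Move the weight only with the hook, never with the gripper, do not drop it or knock hard against the glass, and leave the other things on the table where they are.

Things in the scene. Friction and masses are not known exactly. Their poses are not given: they have to be found in the camera images.
- weight: White ceramic pressing weight, disc 74 mm across, 16 mm thick, about 250 g, flat on the jar's floor, up to 10 mm off its centre. Origin: centre of its underside, z up. Over it arches a red bail of 5 mm wire in its own y-z plane, open below, so a hook passes under it along the weight's x, from either side. Hanging, its origin is about 40 mm below the picker's.
- bail (a point): Peak of the red bail (centre of the wire), 50 mm above the weight's origin; axes as the weight's. From the peak the wire slopes to shoulders at y = +-18 mm, 40 mm above the weight's origin, then down to feet at y = +-22 mm on the disc.
- picker: Hook picker, about 140 g, hanging upright in the stand. Origin: bottom of the hook, straight below the handle, z up. Hook: a V of 6 mm wire in its x-z plane, open upward; inside bottom at x = 0, z = 6 mm; shank at x = -9 mm, free tip at x = +9 mm with its top at z = 17 mm. It takes a bar by moving along +x below it, then up. It reaches x = -12 to +12 mm; straight 8 mm shaft above z = 60 mm.
- handle (a point): Middle of the picker's blue handle block, 164 mm above the picker's origin; axes as the picker's. Block 36 mm (x) by 22 mm (y, the way to grip it) by 52 mm tall (138 to 190 mm above the origin).
- collar (a point): Centre of the underside of the picker's steel collar (40 mm across, 6 mm thick, just under the handle), on the shaft's axis, 132 mm above the picker's origin.
- stand: Fixed picker stand. Origin: on the table below the fork's slot, z up. Level steel fork 52 mm wide, 8 mm thick, top at 162 mm; slot 16 mm wide, open to the stand's -x at x = -30 mm, closed at x = +10 mm. Post behind it at x = 38 to 52 mm, nothing above the fork. Base plate 12 mm thick, x = -40 to 80 mm, y = +-50 mm.
- fork (a point): Point on the fork's top on the slot's middle line, where the collar's underside centre lies when the picker hangs; axes as the stand's. The collar lies on the fork, shaft in the slot, picker's +x along the stand's +x (within 0.05 rad). The picker comes out by lifting it a few mm and drawing it along -x.
- jar: Fixed straight open glass jar, 102 mm outside and 94 mm inside diameter, 140 mm tall, inner floor at 8 mm. Origin: centre of its underside, z up.
- tray: Fixed shallow aluminium tray, 180 mm (its x) by 150 mm (its y), 16 mm tall, walls and floor 4 mm thick. Origin: centre of its underside, z up.
- culture: Bystander: closed cream-coloured jar with a yellow label, 100 mm across, 170 mm tall; origin at the centre of its underside.
- soap: Bystander: green bottle with white cap, 60 mm across, 150 mm tall; origin at the centre of its underside.
- bowl: Bystander: yellow bowl, 140 mm across, 60 mm tall; origin at the centre of its underside.
There are look-alikes about, which are no part of the job. Of the things that look like the picker, the largest one is meant.

How it is judged:
By the outcome, as a careful person would: the job done as asked, in the order asked, and still so for the second after the job is handed in, with the robot touching nothing.
It also fails if it takes over 67 s, if anything falls off the work surface, if the arm or the gripper's body presses on something with over 40 N, if the wrist force passes 120 N, or if a joint passes its speed limit or range.

## Robot

A 6-joint arm with a two-finger parallel gripper is mounted at the origin on the work surface. World frame = base frame: x ahead of the robot, y to its left, z up, the work surface at z = 0. Lengths are in m, angles in degrees, forces in N, time in s.
With the tool pointing down it reaches from about 0.375 to 0.9 m from the base axis. Payload 3.1 kg.
Tool frame: the origin (TCP) lies at the very end of the fingers, on their centre line; the grasp point (between the pads) lies 19 mm behind it; z points along the fingers, x is the direction in which the jaws open and shut, and the axes are right-handed (so a half turn about z gives the same grasp; the last joint's range is limited). The gripper opens to 87 mm and grips with 3 to 60 N. Pads are 19 mm wide; open, the fingers measure 117 mm over their backs; the gripper's body (75 mm by 190 mm) begins 51 mm behind the grasp point.
Start: joints at [-75.43, 30.224, 82.088, -0, 67.689, -10.227], TCP at [0.262, -0.567, 0.223] pointing down, gripper open.
Joint ranges: [-176.69, 176.69], [-43.24, 126.21], [12.49, 139.97], [-82, 262], [0, 151.66], [-163.58, 163.58]. Speed limits (degrees/s): [159.86, 159.86, 180, 180, 180, 180].

## Interface

Orientations are given as a 3x3 rotation matrix whose columns are the frame's x, y, z axes.
In Python, from rig import read_state, capture, bot gives the robot as it stands.
- The arm moves only by the shell command python3 -m crank 'ROWS' [OPENING]. ROWS is JSON, a list of rows, each a list of 2 entries, a list of its own where there are three numbers: the shift along the tool's x, y, z in cm, then the turn, a rotation vector about the tool's x, y, z in rad. In form: [[[dx, dy, dz], [wx, wy, wz]], ...]. A call has 1 to 12 rows; each row shifts and turns the commanded pose from where the row before left it, along the tool's axes as they then stand; what a row does not reach is not made up. A row lasts 1/10 s, in which the tool goes at most 50 mm and 8.59 degrees, less where a joint would pass 70% of its speed; a pose out of reach is approached as far as the arm can. A call with a gripper value outside its range is refused whole. OPENING is the closure, from -1 (fully open) to 1 (shut), set as the call begins (- or left out, the last holds). The fingers move at their own pace and stop on an object; the grip force is fixed at half the most. Time passes only in rows, so rows that do not move let the fingers close. It gives the time, the measured TCP pose, the force and the opening at its end, in the units of the state.
- read_state(): the state, without advancing time (a new reading comes with each control period).
- capture(name): name is "side" or "top"; returns a dict with "pixels" (480x640x3 uint8, red, green, blue), "camera_matrix" (3x3 intrinsics, pixels), "dist" ([k1, k2, p1, p2, k3] as OpenCV has them; the pictures are not rectified), "R" (3x3) and "t" (3): a world point X has camera coordinates R X + t. Camera axes: x right, y down, z forward; pixel columns grow to the right and rows downward; lengths in m; the calibration is good to about 2 mm. A picture is of the moment at which its call begins. There is no depth.
- bot.hand_in(): hands the job in, once; it reports no verdict.
The state is a dict: "time_s": time; "joint_positions": joint angles; "qvel": joint speeds; "tau": joint torques, N m; "position": TCP position; "tcp_rot": TCP orientation; "force": force on the tool from outside, world axes, zero at the start; "moment": the same for the moment, N m; "opening": opening from 0.0 (shut) to 1.0 (fully open).
Only numpy, scipy, OpenCV 4.12 (cv2) and the standard library are available. Lean on these libraries where they do the work, as an engineer would, in place of code of your own. Each camera call takes 0.05 s, during which the arm holds its last target.

## Working session

There is one attempt and no reset: what is moved stays moved. The work goes in short steps, Python scripts to look and compute and a shell command to move; the robot and the scene stay as the last step left them, time stands still between calls to the robot, and variables do not carry over. Pictures are saved under pics/ and viewed, and the job is handed in when it is done.

```bash
ls; mkdir -p pics; python3 - <<'E'
from rig import read_state, capture
import cv2
s=read_state(); print({k:s[k] for k in('time_s','position','tcp_rot','force','opening')})
for n in('side','top'):
    c=capture(n); cv2.imwrite(f'pics/{n}0.png',c['pixels'][:,:,::-1]); print(n,c['camera_matrix'],c['dist'],c['R'],c['t'])
E
```

```text
pics
{'time_s': 0.0, 'position': array([ 0.26196151, -0.56663939,  0.22154168]), 'tcp_rot': array([[ 4.19418535e-01, -9.07792790e-01, -5.86132879e-04],
       [-9.07790337e-01, -4.19418784e-01,  2.14184634e-03],
       [-2.19018780e-03, -3.66244289e-04, -9.99997534e-01]]), 'force': array([ 0.17962944, -0.05263051,  0.47282288]), 'opening': 1.0045107550439292}
side [[502.06162405   0.         322.78073316]
 [  0.         502.06162405 239.34434023]
 [  0.           0.           1.        ]] [-0.07574559  0.          0.          0.          0.        ] [[ 0.96925211 -0.24606041  0.00214915]
 [-0.16686454 -0.66366196 -0.72918381]
 [ 0.18084957  0.70640433 -0.68431451]] [-0.57522304  0.25231915  1.19187987]
top [[570.97172413   0.         321.8479799 ]
 [  0.         570.97172413 240.65340991]
 [  0.           0.           1.        ]] [-0.17809264  0.          0.          0.          0.        ] [[-0.00587026 -0.99995717 -0.00715491]
 [-0.99927872  0.00613442 -0.03747547]
 [ 0.03751776  0.00692976 -0.99927193]] [0.07857448 0.58474073 1.48267424]
```

View pics/side0.png

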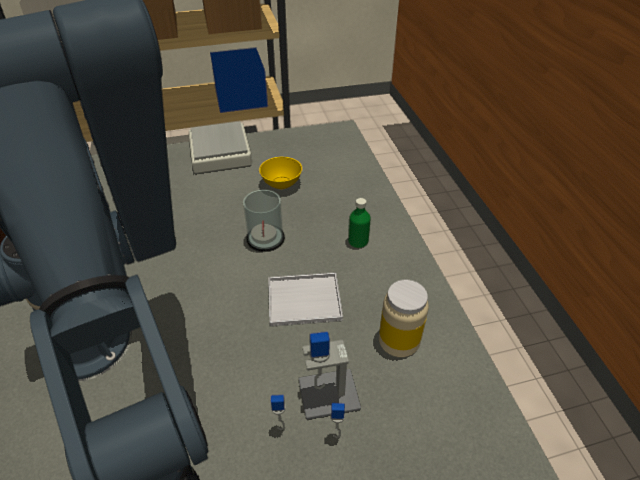

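View pics/top0.png

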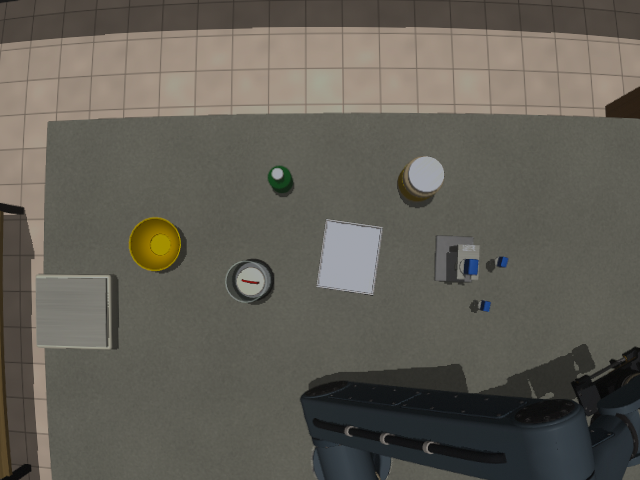

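The picker-like things, by pixel in the top view:
- (471,267): large, hanging in the fork. This fits the description, being the largest and in the stand.
- (503,262) and (485,306): small look-alikes.

I'll confirm this in enlarged crops.

```bash
cat > h.py <<'E'
import numpy as np, cv2
from rig import read_state, capture
def crop(c,x0,y0,w,h,f,name):
    im=c['pixels'][y0:y0+h,x0:x0+w,::-1]
    im=cv2.resize(im,None,fx=f,fy=f,interpolation=cv2.INTER_CUBIC)
    for i in range(0,w,10):
        cv2.line(im,(i*f,0),(i*f,6 if (x0+i)%50 else 14),(0,255,255),1)
        if (x0+i)%20==0: cv2.putText(im,str(x0+i),(i*f,24),0,.4,(0,255,255),1)
    for i in range(0,h,10):
        cv2.line(im,(0,i*f),(6,i*f),(0,255,255),1)
        if (y0+i)%20==0: cv2.putText(im,str(y0+i),(8,i*f+4),0,.4,(0,255,255),1)
    cv2.imwrite(f'pics/{name}.png',im)
def proj(c,X):
    p,_=cv2.projectPoints(np.atleast_2d(np.array(X,float)),cv2.Rodrigues(c['R'])[0],c['t'],c['camera_matrix'],c['dist']); return p[:,0]
def ray(c,uv):
    q=cv2.undistortPoints(np.array([[uv]],float),c['camera_matrix'],c['dist'])[0,0]
    d=c['R'].T@np.array([q[0],q[1],1]); o=-c['R'].T@c['t']; return o,d
def atz(c,uv,z):
    o,d=ray(c,uv); return o+d*(z-o[2])/d[2]
E
python3 - <<'E'
from h import *
s=capture('side');t=capture('top')
crop(s,260,320,120,120,5,'s_stand'); crop(t,420,225,100,100,6,'t_stand')
crop(s,230,180,70,75,8,'s_jar'); crop(t,215,245,70,70,8,'t_jar')
E
```

```text
(no output)
```

View pics/s_stand.png

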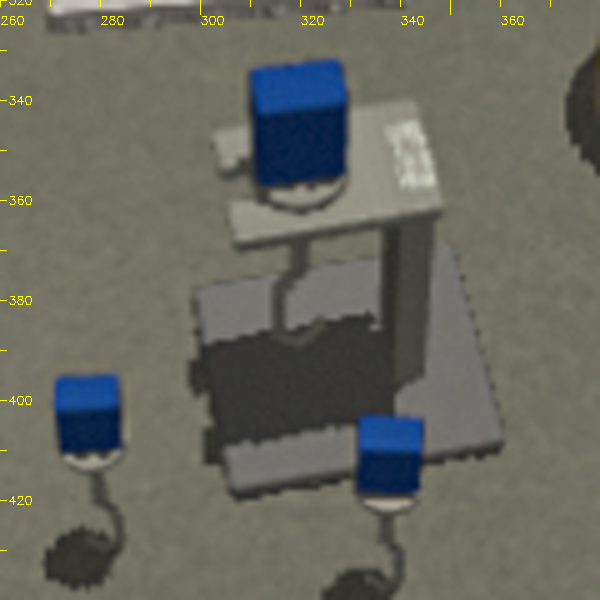

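View pics/t_stand.png

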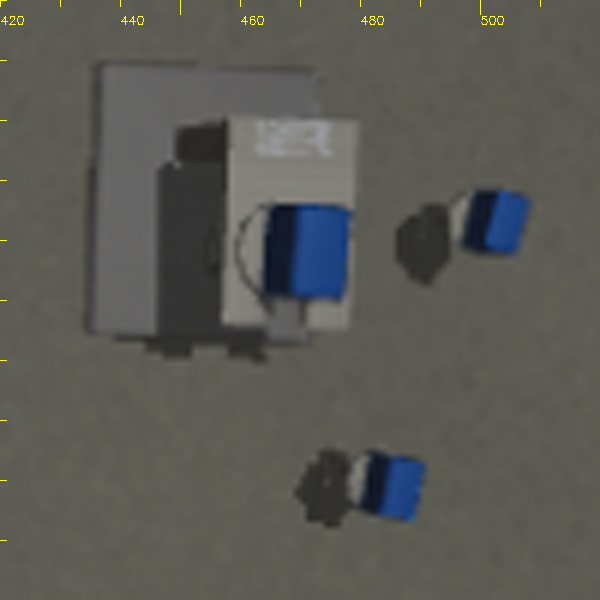

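View pics/s_jar.png

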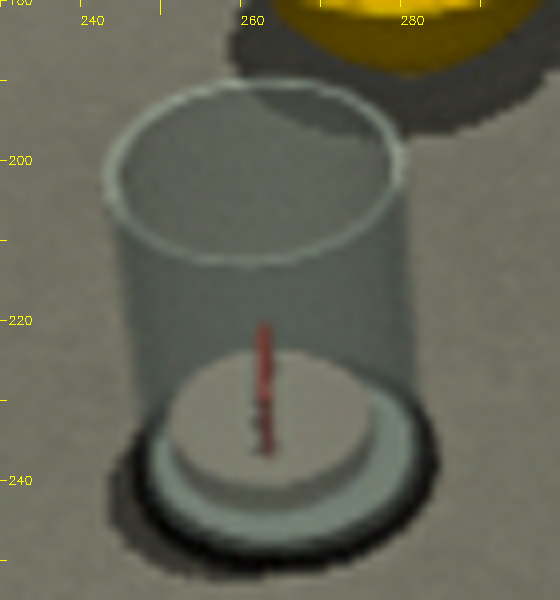

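View pics/t_jar.png

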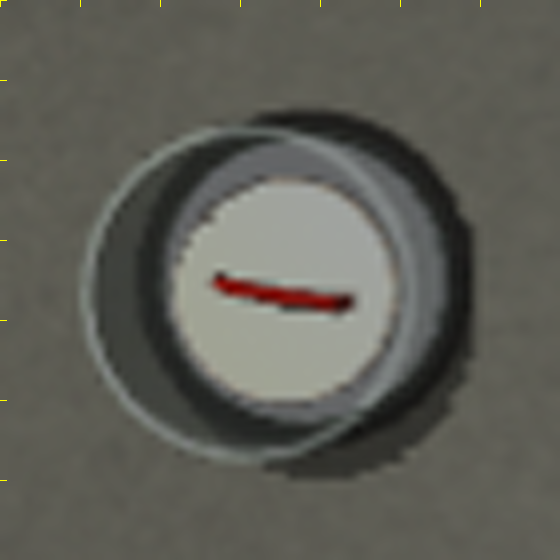

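The crops confirm it: the picker in the fork is the large one, with its collar and hook visible at side (300,385), and the other two are about half its size. In the jar, the weight's bail runs from about (242,280) to (259,283) in the top view. Next I'll work out the poses.

```bash
python3 - <<'E'
from h import *
t=capture('top');s=capture('side')
np.set_printoptions(precision=4,suppress=True)
print('handle top z.22');
H=np.array([atz(t,p,.220) for p in[(470,259.2),(478.3,259.5),(477.5,274.7),(468.8,274.3)]]);print(H,H.mean(0))
F=np.array([atz(t,p,.162) for p in[(458,245),(479.7,245.2),(478.3,279.7),(457,279.2)]]);print('fork',F)
B=np.array([atz(t,p,.012) for p in[(436.3,235.5),(434.7,280.3)]]);print('base',B)
print('slot',[atz(t,p,.162) for p in[(464.5,280),(470.8,280)]])
print('jar',atz(t,(245.9,281.7),.14)); print('w',atz(t,(250.4,281.4),.024))
print('bail',[atz(t,p,.04) for p in [(241.9,280.25),(259,282.9)]])
print('jar side',atz(s,(230+255/8,180+172/8),.14),'w side',atz(s,(230+271/8,180+419/8),.024))
gray=t['pixels']
print('tray',np.array([atz(t,p,.016) for p in[(327,220),(382,228),(373,295),(317.5,288)]]))
crop(t,305,210,90,95,6,'t_tray'); crop(s,255,265,100,70,7,'s_tray')
E
```

```text
handle top z.22
[[ 0.5331 -0.2627  0.22  ]
 [ 0.5323 -0.2821  0.22  ]
 [ 0.4977 -0.2798  0.22  ]
 [ 0.4989 -0.2596  0.22  ]] [ 0.5155 -0.271   0.22  ]
fork [[ 0.5672 -0.2489  0.162 ]
 [ 0.5664 -0.3016  0.162 ]
 [ 0.4844 -0.2972  0.162 ]
 [ 0.4862 -0.2455  0.162 ]]
base [[ 0.5969 -0.2262  0.012 ]
 [ 0.4792 -0.2206  0.012 ]]
slot [array([ 0.4841, -0.2637,  0.162 ]), array([ 0.4839, -0.2789,  0.162 ])]
jar [0.4831 0.2568 0.14  ]
w [0.4799 0.2613 0.024 ]
bail [array([0.4834, 0.2812, 0.04  ]), array([0.4765, 0.237 , 0.04  ])]
jar side [0.4876 0.2593 0.14  ] w side [0.4845 0.2623 0.024 ]
tray [[ 0.6389  0.0613  0.016 ]
 [ 0.6172 -0.0824  0.016 ]
 [ 0.4425 -0.0574  0.016 ]
 [ 0.4617  0.0871  0.016 ]]
```

View pics/t_tray.png

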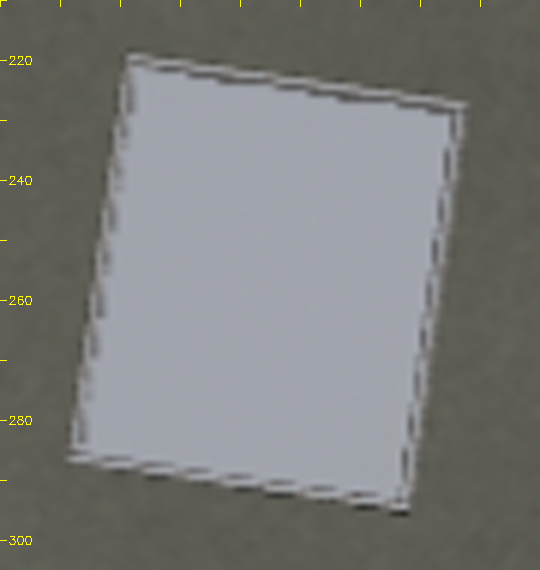

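```bash
cat >> h.py <<'E'
def box(c0,yaw,lx,ly,zs):
    R=np.array([[np.cos(yaw),-np.sin(yaw)],[np.sin(yaw),np.cos(yaw)]])
    return np.array([np.r_[np.array(c0)+R@[a*lx/2,b*ly/2],z] for z in zs for a,b in((1,1),(1,-1),(-1,-1),(-1,1))])
def draw(c,polys,x0,y0,w,h,f,name):
    im=cv2.resize(c['pixels'][y0:y0+h,x0:x0+w,::-1],None,fx=f,fy=f,interpolation=cv2.INTER_CUBIC)
    for P,col in polys:
        p=((proj(c,P)+.5-[x0,y0])*f).round().astype(int)
        cv2.polylines(im,[p],False,col,1)
    cv2.imwrite(f'pics/{name}.png',im)
E
cat > ov.py <<'E'
from h import *
def polys(dx,dy):
    a=np.radians(-3); o=np.array([.5155+dx,-.272+dy]); L=[]
    b=box(o,a,.036,.022,[.168,.220])
    for k in((4,5,6,7,4),(0,1,2,3,0)): L.append((b[list(k)],(0,255,255)))
    ex=np.array([np.cos(a),np.sin(a)]); f=o+ex*(-.03+.041)
    b=box(f,a,.082,.052,[.162]); L.append((b[[0,1,2,3,0]],(0,0,255)))
    b=box(o+ex*.02,a,.12,.1,[.012]); L.append((b[[0,1,2,3,0]],(0,255,0)))
    return L
def circ(x,y,z,r):
    q=np.linspace(0,2*np.pi,60); return np.c_[x+r*np.cos(q),y+r*np.sin(q),0*q+z]
def jar(jx,jy,wx,wy,a):
    L=[(circ(jx,jy,.14,.051),(0,255,255)),(circ(jx,jy,0,.051),(0,255,255)),(circ(wx,wy,.024,.037),(0,255,0))]
    b=np.array([(-.022,.024),(-.018,.048),(0,.058),(.018,.048),(.022,.024)])
    L.append((np.c_[wx-np.sin(a)*b[:,0],wy+np.cos(a)*b[:,0],b[:,1]],(255,255,0))); return L
s=capture('side');t=capture('top')
draw(s,polys(.004,.001),260,320,120,120,5,'os1'); draw(t,polys(0,0),420,225,100,100,6,'ot1')
a=np.radians(-8.7)
draw(s,jar(.4876,.2593,.4845,.2623,a),230,180,70,75,8,'os2'); draw(t,jar(.4831,.2568,.4799,.2613,a),215,245,70,70,8,'ot2')
A=[cv2.imread(f'pics/{n}.png') for n in('os1','ot1','os2','ot2')]
A=[cv2.resize(x,(400,300*1) if 0 else (560,560)) for x in A]
cv2.imwrite('pics/ovA.png',np.hstack(A[:2])[:, :][:560,:1120]); 
for i in(0,1): cv2.imwrite(f'pics/ov{i}.png',cv2.resize(np.hstack(A[2*i:2*i+2]),(800,400)))
E
python3 ov.py
```

```text
(no output)
```

View pics/ov0.png

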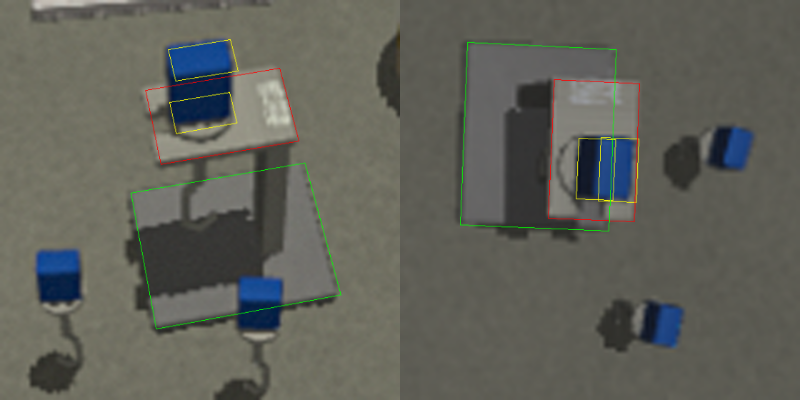

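View pics/ov1.png

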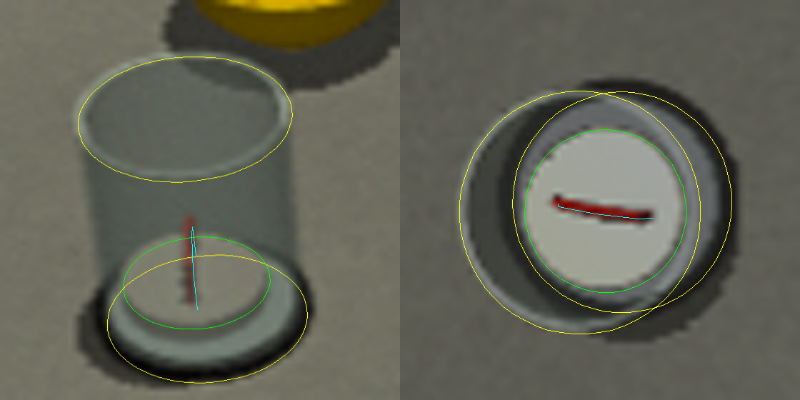

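Both views agree: handle at about (0.5175, -0.272), stand yaw -3°, bail at about (0.482, 0.262), weight yaw about -8.7°, and tray centre about (0.540, 0.002). First I'll lift and turn so the jaws line up with the picker's y.

```bash
cat > go.py <<'E'
import sys
from h import *
s=read_state(); T=[float(v) for v in sys.argv[1:4]]
d=s['tcp_rot'].T@(np.array(T)-s['position'])*100
R=s['tcp_rot']; print('t',round(s['time_s'],2),'pos',np.round(s['position'],4),'heading',round(float(np.degrees(np.arctan2(R[1,0],R[0,0]))),2),'zaxis',np.round(R[:,2],4),'F',np.round(s['force'],2),'M',np.round(s['moment'],2),'open',round(float(s['opening']),3),'d tool cm',np.round(d,2))
E
python3 -m crank '[[[0,0,-1],[0,0,0.12]],[[0,0,-1],[0,0,0.12]],[[0,0,-1],[0,0,0.12]],[[0,0,-1],[0,0,0.12]],[[0,0,0],[0,0,0]],[[0,0,0],[0,0,0]]]' -1
python3 go.py 0.5175 -0.272 0.26
```

```text
time_s: 1.0
position: [0.2621, -0.5673, 0.2625]
tcp_rot: [[-0.045, -0.999, 0.0], [-0.999, 0.045, -0.0], [0.0, -0.0, -1.0]]
force: [-0.4, 0.3, -0.8]
opening: 0.999
t 1.0 pos [ 0.2621 -0.5673  0.2625] heading -92.56 zaxis [ 0.e+00 -2.e-04 -1.e+00] F [-0.42  0.32 -0.81] M [0.02 0.07 0.02] open 0.999 d tool cm [-30.64 -24.19   0.25]
```

```bash

python3 -m crank '[[[-1.5,-1.2,0],[0,0,0]],[[-3.5,-2.8,0],[0,0,0]],[[-3.5,-2.8,0],[0,0,0]],[[-3.5,-2.8,0],[0,0,0]],[[-3.5,-2.8,0],[0,0,0]],[[-3.5,-2.8,0],[0,0,0]],[[-3.5,-2.8,0],[0,0,0]],[[-3.5,-2.8,0],[0,0,0]],[[-3,-2.4,0],[0,0,0]],[[-1.5,-1,0],[0,0,0]],[[0,0,0],[0,0,0]],[[0,0,0],[0,0,0]]]'
python3 go.py 0.5175 -0.272 0.175
python3 - <<'E'
from h import *
s=capture('side');t=capture('top')
crop(s,230,230,160,150,5,'s1'); crop(t,400,200,130,120,6,'t1')
E
```

```text
time_s: 2.2
position: [0.518, -0.2729, 0.262]
tcp_rot: [[-0.045, -0.999, -0.001], [-0.999, 0.045, 0.001], [-0.001, 0.001, -1.0]]
force: [0.0, 0.4, -0.1]
opening: 0.999
t 2.2 pos [ 0.518  -0.2729  0.262 ] heading -92.57 zaxis [-1.4e-03  6.0e-04 -1.0e+00] F [ 0.04  0.39 -0.05] M [ 0.05 -0.   -0.02] open 0.999 d tool cm [-0.09  0.04  8.7 ]
```

View pics/s1.png

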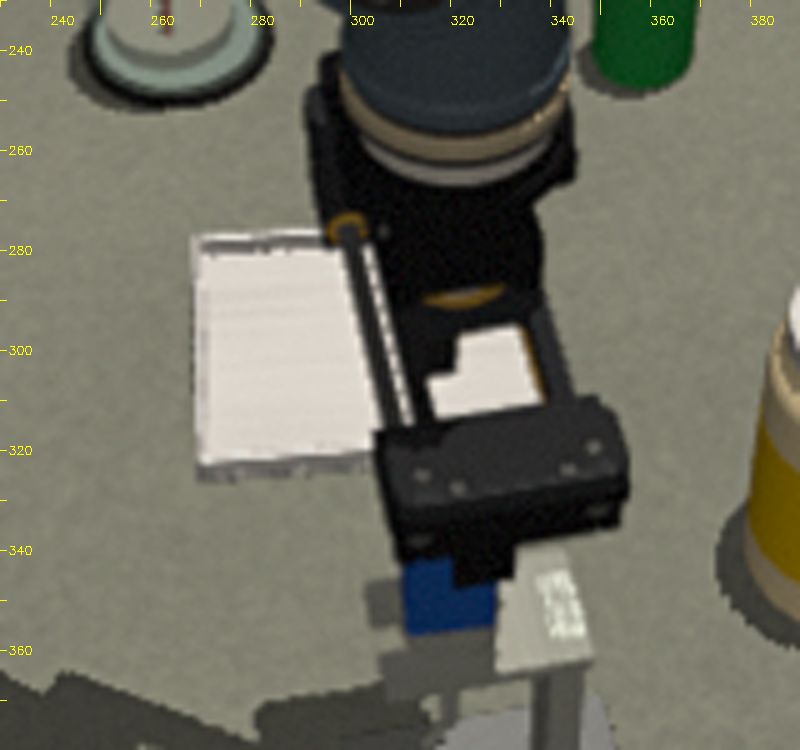

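View pics/t1.png

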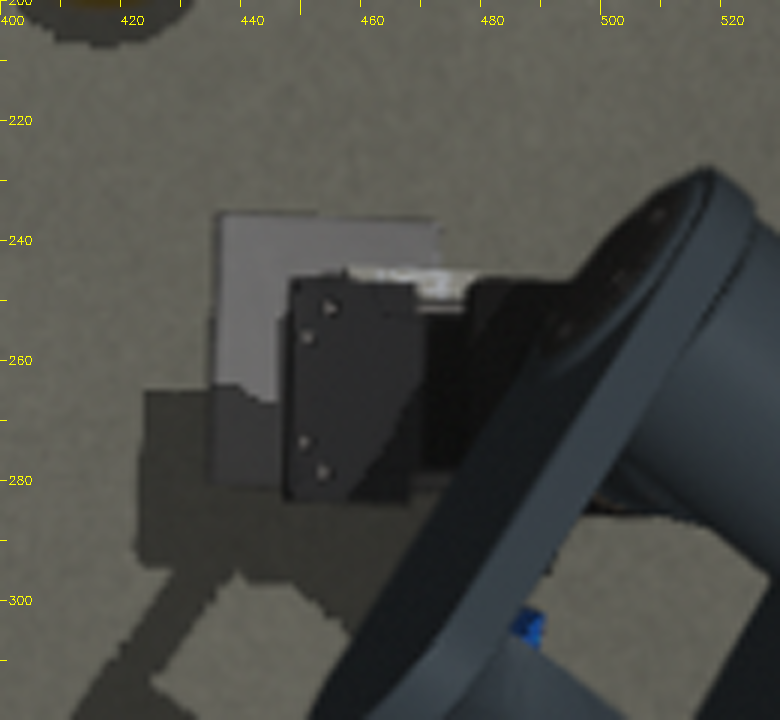

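```bash
python3 - <<'E'
from h import *
s=capture('side'); S=read_state()
R=S['tcp_rot'];p=S['position']
for q in([.0435,.0095,0],[.0435,-.0095,0],[.058,.0095,0],[.058,-.0095,0],[-.0435,.0095,0],[-.0435,-.0095,0]): print(q,proj(s,p+R@q))
E
```

```text
[0.0435, 0.0095, 0] [[319.30391894 346.02464022]]
[0.0435, -0.0095, 0] [[329.87616457 344.25236094]]
[0.058, 0.0095, 0] [[320.92404806 352.84600329]]
[0.058, -0.0095, 0] [[331.61197588 351.03199745]]
[-0.0435, 0.0095, 0] [[310.31164931 308.09649228]]
[-0.0435, -0.0095, 0] [[320.23339469 306.54750798]]
```

The side view puts the near fingertip at (320–333, 347), within 1–2 px of its predicted position. The jaws straddle the blue handle, so I'll descend and grip.

```bash

python3 -m crank '[[[0,0,2],[0,0,0]],[[0,0,2.5],[0,0,0]],[[0,0,2],[0,0,0]],[[0,0,1.5],[0,0,0]],[[0,0,0.7],[0,0,0]],[[0,0,0],[0,0,0]],[[0,0,0],[0,0,0]]]'
python3 -m crank '[[[0,0,0],[0,0,0]],[[0,0,0],[0,0,0]],[[0,0,0],[0,0,0]],[[0,0,0],[0,0,0]],[[0,0,0],[0,0,0]],[[0,0,0],[0,0,0]],[[0,0,0],[0,0,0]]]' 1
python3 go.py 0.518 -0.272 0.183
```

```text
time_s: 3.05
position: [0.5184, -0.2749, 0.1761]
tcp_rot: [[-0.048, -0.999, 0.001], [-0.999, 0.048, -0.001], [0.001, -0.001, -1.0]]
force: [0.1, 0.5, -0.3]
opening: 1.0
time_s: 3.75
position: [0.5183, -0.274, 0.1755]
tcp_rot: [[-0.047, -0.999, -0.0], [-0.999, 0.047, 0.0], [-0.0, 0.0, -1.0]]
force: [-0.3, -0.4, 0.3]
opening: 0.445
t 3.75 pos [ 0.5183 -0.274   0.1755] heading -92.7 zaxis [-0.  0. -1.] F [-0.29 -0.43  0.26] M [-0.01  0.02 -0.04] open 0.445 d tool cm [-0.2   0.04 -0.75]
```

```bash

python3 -m crank '[[[0,0,0],[0,0,0]],[[0,0,0],[0,0,0]],[[0,0,0],[0,0,0]],[[0,0,0],[0,0,0]],[[0,0,0],[0,0,0]],[[0,0,0],[0,0,0]]]'
python3 -m crank '[[[0,0,-0.3],[0,0,0]],[[0,0,-0.5],[0,0,0]],[[0,0,0],[0,0,0]],[[0,0,0],[0,0,0]]]'
python3 go.py 0.43 -0.268 0.183
python3 - <<'E'
from h import *
s=capture('side')
crop(s,250,300,120,110,6,'s2')
E
```

```text
time_s: 4.35
position: [0.5182, -0.2741, 0.1755]
tcp_rot: [[-0.047, -0.999, -0.0], [-0.999, 0.047, 0.0], [-0.0, 0.0, -1.0]]
force: [-0.5, 0.1, -0.3]
opening: 0.249
time_s: 4.75
position: [0.5184, -0.2743, 0.1839]
tcp_rot: [[-0.047, -0.999, 0.001], [-0.999, 0.047, -0.0], [0.0, -0.001, -1.0]]
force: [-0.4, -0.8, -0.4]
opening: 0.252
t 4.75 pos [ 0.5184 -0.2743  0.1839] heading -92.7 zaxis [ 6.e-04 -5.e-04 -1.e+00] F [-0.44 -0.84 -0.4 ] M [-0.03  0.05  0.01] open 0.252 d tool cm [-0.21  8.86  0.08]
```

View pics/s2.png

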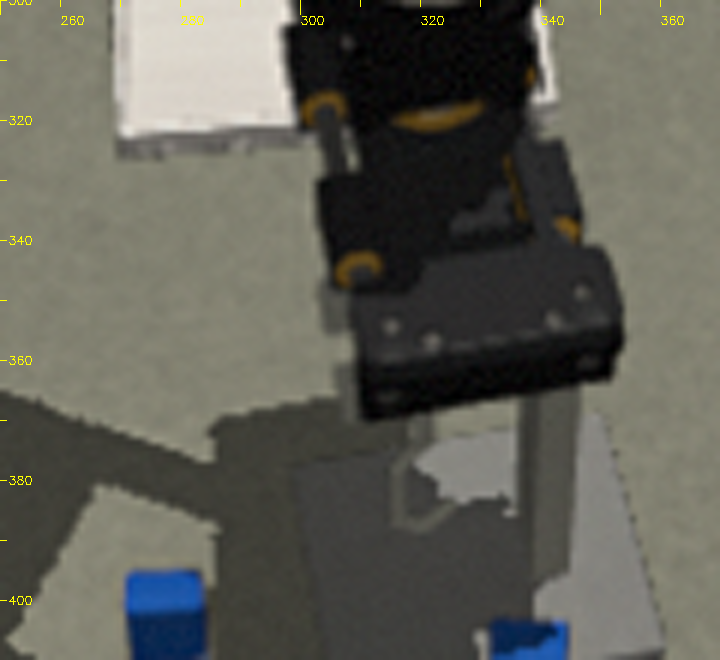

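The hook has lifted to (318,387) and the opening is 0.252, which is 22 mm, so the grip is good. Grasp TCP was (0.5183, -0.2741, 0.1755). Now I'll draw it out along the stand's -x.

```bash

python3 -m crank '[[[0,0.7,0],[0,0,0]],[[0,1.2,0],[0,0,0]],[[0,1.5,0],[0,0,0]],[[0,1.5,0],[0,0,0]],[[0,1.5,0],[0,0,0]],[[0,1.2,0],[0,0,0]],[[0,0.8,-0.5],[0,0,0]],[[0,0.4,-1.5],[0,0,0]],[[0,0,-3],[0,0,0]],[[0,0,-3],[0,0,0]],[[0,0,-3],[0,0,0]],[[0,0,-3],[0,0,0]]]'
python3 go.py 0.461 0.265 0.325
python3 - <<'E'
from h import *
s=capture('side');cv2.imwrite('pics/s3.png',s['pixels'][:,:,::-1])
E
```

```text
time_s: 6.0
position: [0.43, -0.2698, 0.3251]
tcp_rot: [[-0.047, -0.999, 0.0], [-0.999, 0.047, -0.0], [0.0, -0.0, -1.0]]
force: [0.2, -0.4, -1.7]
opening: 0.25
t 6.0 pos [ 0.43   -0.2698  0.3251] heading -92.71 zaxis [ 4.e-04 -3.e-04 -1.e+00] F [ 0.18 -0.42 -1.72] M [ 0.01 -0.02  0.  ] open 0.25 d tool cm [-53.57  -0.57  -0.  ]
```

View pics/s3.png

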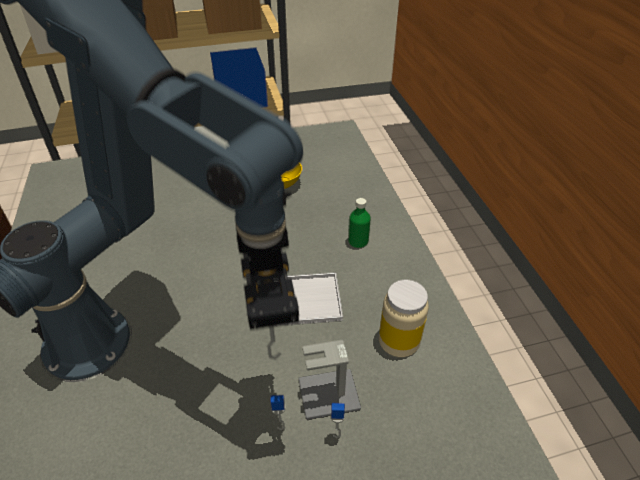

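The picker is out of the fork; its hook is at (272,353). Now I'll cross to above the jar.

```bash

python3 -m crank '[[[-1.5,0,0],[0,0,0]],[[-3,0,0],[0,0,0]],[[-4.5,0,0],[0,0,0]],[[-4.5,0,0],[0,0,0]],[[-4.5,-0.1,0],[0,0,0]],[[-4.5,-0.1,0],[0,0,0]],[[-4.5,-0.1,0],[0,0,0]],[[-4.5,-0.1,0],[0,0,0]],[[-4.5,-0.1,0],[0,0,0]],[[-4.5,-0.1,0],[0,0,0]],[[-4.5,0,0],[0,0,0]],[[-4,0,0],[0,0,0]]]'
python3 -m crank '[[[-2.5,0,0],[0,0,0]],[[-1.2,0,0],[0,0,0]],[[-0.4,0,0],[0,0,0.05]],[[0,0,0],[0,0,0.055]],[[0,0,0],[0,0,0]],[[0,0,0],[0,0,0]]]'
python3 go.py 0.461 0.265 0.325
python3 - <<'E'
from h import *
s=capture('side');t=capture('top')
crop(s,200,110,110,150,5,'s4'); crop(t,200,220,110,110,7,'t4')
E
```

```text
time_s: 7.25
position: [0.457, 0.2217, 0.3217]
tcp_rot: [[-0.046, -0.999, -0.004], [-0.999, 0.046, -0.0], [0.001, 0.004, -1.0]]
force: [0.9, 0.1, -1.3]
opening: 0.249
time_s: 7.85
position: [0.4606, 0.2595, 0.3228]
tcp_rot: [[-0.151, -0.989, -0.002], [-0.989, 0.151, -0.001], [0.001, 0.002, -1.0]]
force: [0.2, -0.5, -0.8]
opening: 0.251
t 7.85 pos [0.4606 0.2595 0.3228] heading -98.69 zaxis [-1.9e-03 -8.0e-04 -1.0e+00] F [ 0.22 -0.47 -0.81] M [ 0.02  0.04 -0.  ] open 0.251 d tool cm [-0.55  0.05 -0.22]
```

View pics/s4.png

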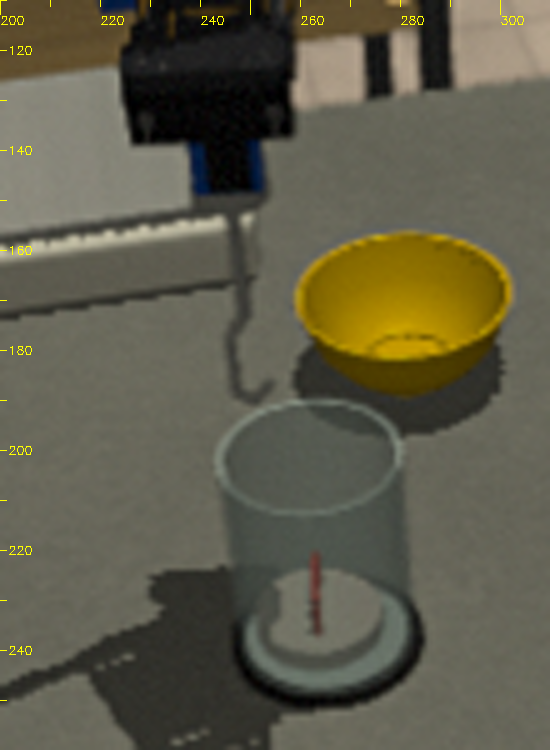

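View pics/t4.png

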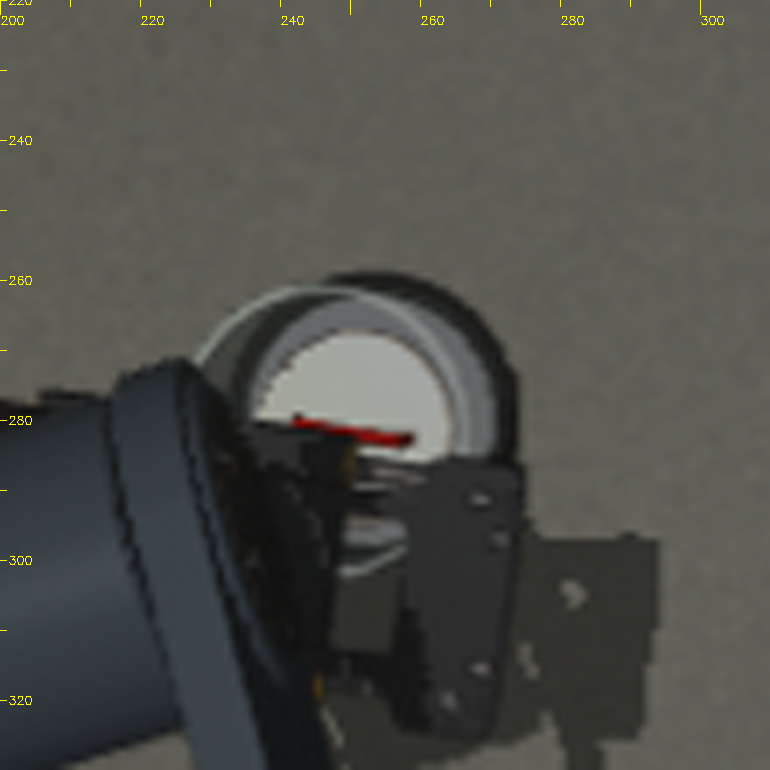

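```bash
python3 - <<'E'
from h import *
s=capture('side')
print('hook',atz(s,(250.2,190.2),.1773),'bail top',atz(s,(263,220.5),.0605),atz(s,(263,220.5),.058))
p=read_state()['position']
print(proj(s,[p[0],p[1],.1773]))
E
python3 go.py 0.461 0.265 0.322
```

```text
hook [0.46035313 0.26822561 0.1773    ] bail top [0.48650359 0.27241923 0.0605    ] [0.48677588 0.275313   0.058     ]
[[250.96762089 192.04781823]]
t 8.0 pos [0.4612 0.2597 0.3233] heading -98.73 zaxis [-7.e-04 -3.e-04 -1.e+00] F [-0.08 -0.31 -0.84] M [ 0.06  0.   -0.06] open 0.251 d tool cm [-0.52  0.1   0.13]
```

```bash
python3 - <<'E'
from h import *
s=capture('side'); S=read_state(); R=S['tcp_rot'];p=S['position']
ex=-R[:,1]; 
def P(x,z,y=0): return p+ex*x-R[:,2]*(z-.1455)+R[:,0]*y
L=[]
L.append((np.array([P(0,.132),P(0,.06),P(-.009,.05),P(-.009,.014),P(0,.003),P(.009,.014)]),(0,255,255)))
L.append((np.array([P(-.018,.138,.011),P(-.018,.19,.011),P(.018,.19,.011),P(.018,.138,.011),P(-.018,.138,.011)]),(0,255,0)))
w=np.array([.482,.262]);a=np.radians(-8.7)
b=np.array([(-.022,.024),(-.018,.048),(0,.058),(.018,.048),(.022,.024)])
L.append((np.c_[w[0]-np.sin(a)*b[:,0],w[1]+np.cos(a)*b[:,0],b[:,1]],(255,255,0)))
draw(s,L,220,125,70,120,8,'s5'); 
im=cv2.imread('pics/s5.png'); c=cv2.resize(s['pixels'][125:245,220:290,::-1],None,fx=8,fy=8,interpolation=cv2.INTER_CUBIC)
cv2.imwrite('pics/s5.png',cv2.resize(np.hstack([im,c]),(700,600)))
E
```

```text
(no output)
```

View pics/s5.png

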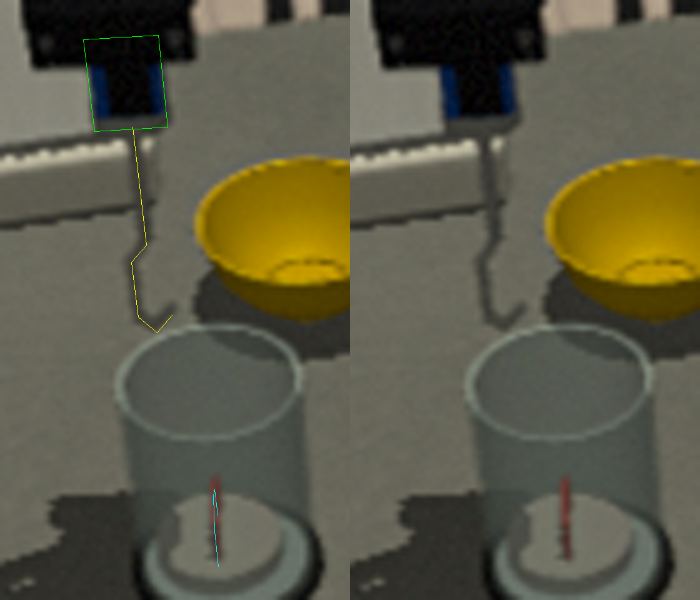

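The picker model laid over the side view matches the hook (bottom at about (250.6,190)) and the bail within about 1 px. I'll shift 21 mm short of the bail, then descend.

```bash

python3 -m crank '[[[-0.3,0,0],[0,0,0]],[[-0.3,0,1],[0,0,0]],[[0,0,2],[0,0,0]],[[0,0,2],[0,0,0]],[[0,0,2],[0,0,0]],[[0,0,1.5],[0,0,0]],[[0,0,0.8],[0,0,0]],[[0,0,0],[0,0,0]],[[0,0,0],[0,0,0]]]'
python3 go.py 0.462 0.2655 0.175
python3 - <<'E'
from h import *
s=capture('side'); crop(s,215,140,90,120,5,'s6')
E
```

```text
time_s: 8.95
position: [0.4627, 0.2663, 0.2308]
tcp_rot: [[-0.151, -0.988, 0.001], [-0.988, 0.151, 0.0], [-0.0, -0.001, -1.0]]
force: [-0.6, -0.1, -1.4]
opening: 0.251
t 8.95 pos [0.4627 0.2663 0.2308] heading -98.71 zaxis [ 6.e-04  2.e-04 -1.e+00] F [-0.62 -0.08 -1.44] M [ 0.01  0.01 -0.03] open 0.251 d tool cm [0.09 0.06 5.58]
```

View pics/s6.png

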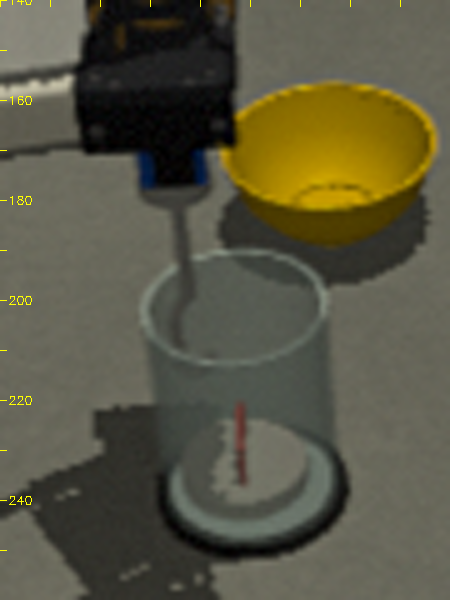

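The shaft is inside the rim and clear of the glass. I'll descend to hooking depth.

```bash

python3 -m crank '[[[0,0.05,1],[0,0,0]],[[0,0,1.5],[0,0,0]],[[0,0,1.5],[0,0,0]],[[0,0,1],[0,0,0]],[[0,0,0.5],[0,0,0]],[[0,0,0],[0,0,0]],[[0,0,0],[0,0,0]]]'
python3 go.py 0.482 0.2625 0.175
python3 - <<'E'
from h import *
s=capture('side'); crop(s,225,165,75,95,8,'s7')
E
```

```text
time_s: 9.7
position: [0.4623, 0.2663, 0.1759]
tcp_rot: [[-0.152, -0.988, 0.001], [-0.988, 0.152, 0.0], [-0.0, -0.001, -1.0]]
force: [0.1, 0.0, -2.5]
opening: 0.249
t 9.7 pos [0.4623 0.2663 0.1759] heading -98.72 zaxis [ 9.e-04  3.e-04 -1.e+00] F [ 0.14  0.04 -2.47] M [-0.01 -0.02  0.04] open 0.249 d tool cm [ 0.08 -2.01  0.09]
```

View pics/s7.png

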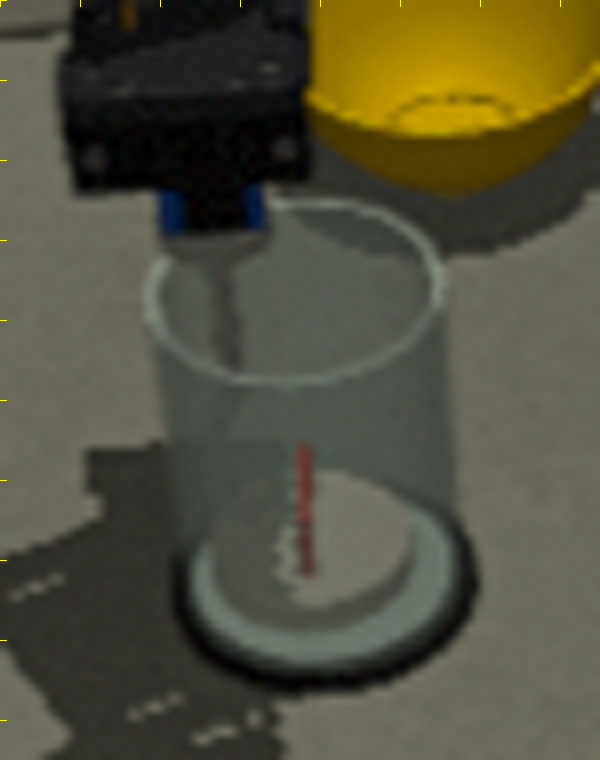

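The hook is at depth with no contact force. Next I'll advance 2 cm under the bail.

```bash

python3 -m crank '[[[0,-0.4,0],[0,0,0]],[[0,-0.5,0],[0,0,0]],[[0,-0.5,0],[0,0,0]],[[0,-0.4,0],[0,0,0]],[[0,-0.2,0],[0,0,0]],[[0,0,0],[0,0,0]],[[0,0,0],[0,0,0]]]'
python3 go.py 0.482 0.2625 0.188
python3 - <<'E'
from h import *
s=capture('side'); crop(s,225,165,75,95,8,'s8')
E
```

```text
time_s: 10.45
position: [0.4814, 0.2631, 0.1754]
tcp_rot: [[-0.152, -0.988, -0.001], [-0.988, 0.152, -0.0], [0.0, 0.001, -1.0]]
force: [0.2, 1.8, 0.3]
opening: 0.25
t 10.45 pos [0.4814 0.2631 0.1754] heading -98.73 zaxis [-5.e-04 -1.e-04 -1.e+00] F [0.16 1.84 0.28] M [ 0.01 -0.01  0.06] open 0.25 d tool cm [ 0.05 -0.07 -1.26]
```

View pics/s8.png

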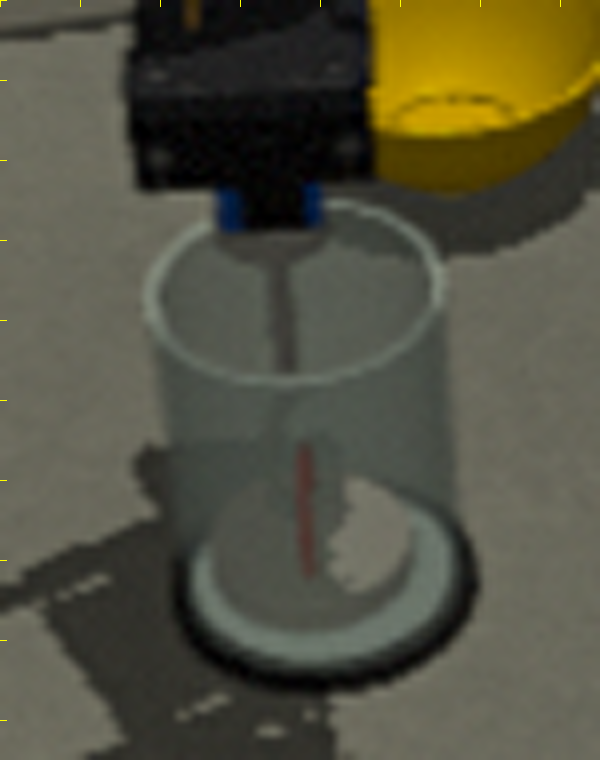

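The weight has not moved and the bail sits about 1 px ahead of the hook's bottom, inside the V's catch. I'll go 1 mm further, then rise slowly and watch the force.

```bash

python3 -m crank '[[[0,-0.1,0],[0,0,0]],[[0,0,-0.4],[0,0,0]],[[0,0,-0.4],[0,0,0]],[[0,0,-0.3],[0,0,0]],[[0,0,-0.3],[0,0,0]],[[0,0,-0.3],[0,0,0]],[[0,0,-0.2],[0,0,0]],[[0,0,-0.2],[0,0,0]],[[0,0,-0.2],[0,0,0]],[[0,0,-0.2],[0,0,0]],[[0,0,0],[0,0,0]],[[0,0,0],[0,0,0]]]'
python3 go.py 0.482 0.2625 0.188
python3 - <<'E'
from h import *
s=capture('side'); crop(s,225,165,75,95,8,'s9')
E
```

```text
time_s: 11.7
position: [0.4826, 0.263, 0.2005]
tcp_rot: [[-0.152, -0.988, -0.0], [-0.988, 0.152, -0.0], [0.0, 0.0, -1.0]]
force: [0.4, -0.3, -3.6]
opening: 0.244
t 11.7 pos [0.4826 0.263  0.2005] heading -98.72 zaxis [-0. -0. -1.] F [ 0.4  -0.33 -3.64] M [0.01 0.04 0.02] open 0.244 d tool cm [0.06 0.05 1.25]
```

View pics/s9.png

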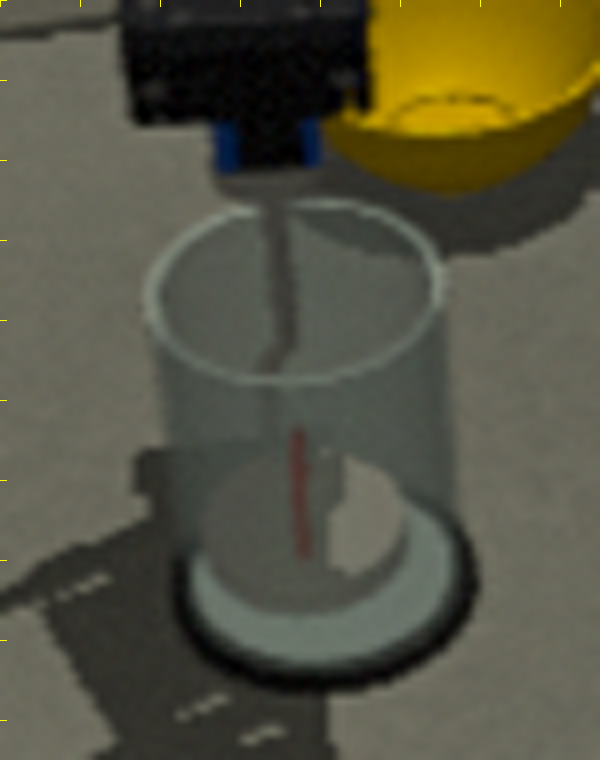

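The weight is up off the floor: the bail rose about 2 px and the force is about -2.5 N more. I'll centre it in the jar and lift slowly.

```bash

python3 -m crank '[[[0.1,-0.1,-0.2],[0,0,0]],[[0.1,-0.1,-0.3],[0,0,0]],[[0.1,-0.1,-0.4],[0,0,0]],[[0,-0.1,-0.5],[0,0,0]],[[0,0,-0.6],[0,0,0]],[[0,0,-0.8],[0,0,0]],[[0,0,-0.8],[0,0,0]],[[0,0,-0.8],[0,0,0]],[[0,0,-0.6],[0,0,0]],[[0,0,-0.3],[0,0,0]],[[0,0,0],[0,0,0]],[[0,0,0],[0,0,0]]]'
python3 go.py 0.482 0.2625 0.36
python3 - <<'E'
from h import *
s=capture('side'); crop(s,215,140,85,115,6,'s10')
E
```

```text
time_s: 12.95
position: [0.4859, 0.2594, 0.2534]
tcp_rot: [[-0.152, -0.988, -0.001], [-0.988, 0.152, -0.0], [0.0, 0.001, -1.0]]
force: [-0.0, 0.7, -3.2]
opening: 0.254
t 12.95 pos [0.4859 0.2594 0.2534] heading -98.72 zaxis [-5.e-04 -2.e-04 -1.e+00] F [-0.02  0.69 -3.18] M [ 0.06  0.05 -0.02] open 0.254 d tool cm [ -0.25   0.43 -10.66]
```

View pics/s10.png

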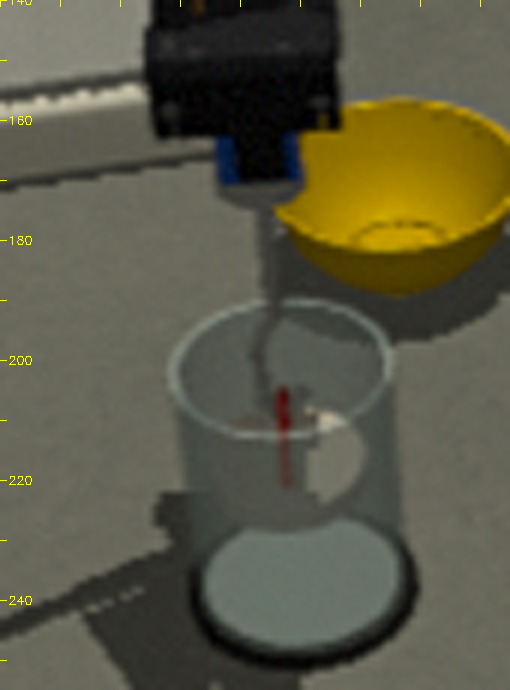

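The weight hangs level in the jar with the bail at (262,205–220), clear of the glass. I'll lift it out.

```bash

python3 -m crank '[[[0,0,-0.4],[0,0,0]],[[0,0,-0.8],[0,0,0]],[[0,0,-1.2],[0,0,0]],[[0,0,-1.5],[0,0,0]],[[0,0,-1.5],[0,0,0]],[[0,0,-1.5],[0,0,0]],[[0,0,-1.5],[0,0,0]],[[0,0,-1.2],[0,0,0]],[[0,0,-0.8],[0,0,0]],[[0,0,-0.4],[0,0,0]],[[0,0,0],[0,0,0]],[[0,0,0],[0,0,0]]]'
python3 go.py 0.54 0.003 0.36
python3 - <<'E'
from h import *
s=capture('side'); crop(s,200,80,110,170,4,'s11')
E
```

```text
time_s: 14.2
position: [0.4857, 0.2593, 0.3609]
tcp_rot: [[-0.152, -0.988, -0.001], [-0.988, 0.152, -0.0], [0.001, 0.001, -1.0]]
force: [-0.0, -0.3, -3.9]
opening: 0.248
t 14.2 pos [0.4857 0.2593 0.3609] heading -98.72 zaxis [-1.4e-03 -4.0e-04 -1.0e+00] F [-0.04 -0.33 -3.87] M [ 0.04 -0.02  0.04] open 0.248 d tool cm [24.51 -9.25  0.09]
```

View pics/s11.png

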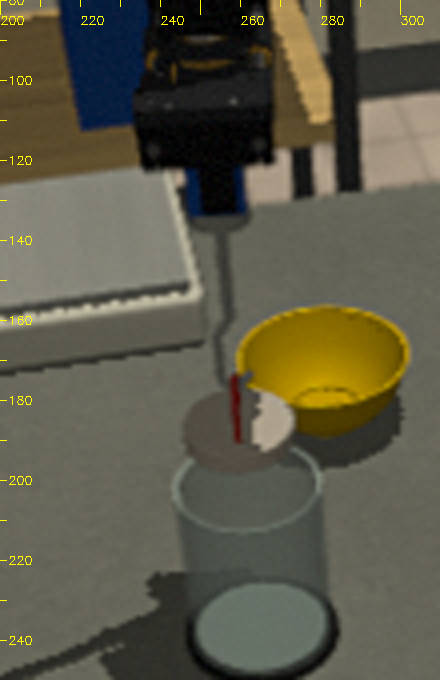

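The weight is level and about 35 mm above the rim. I'll carry it smoothly to above the tray.

```bash

python3 -m crank '[[[0.4,-0.15,0],[0,0,0]],[[0.9,-0.34,0],[0,0,0]],[[1.5,-0.57,0],[0,0,0]],[[2,-0.75,0],[0,0,0]],[[2.4,-0.9,0],[0,0,0]],[[2.4,-0.9,0],[0,0,0]],[[2.4,-0.9,0],[0,0,0]],[[2.4,-0.9,0],[0,0,0]],[[2.4,-0.9,0],[0,0,0]],[[2.4,-0.9,0],[0,0,0]],[[2,-0.75,0],[0,0,0]],[[1.5,-0.57,0],[0,0,0]]]'
python3 -m crank '[[[0.9,-0.34,0],[0,0,0]],[[0.5,-0.2,0],[0,0,0]],[[0.3,-0.1,0],[0,0,0]],[[0.1,0,0],[0,0,0]],[[0,0,0.5],[0,0,0]],[[0,0,1],[0,0,0]],[[0,0,1.5],[0,0,0]],[[0,0,1.5],[0,0,0]],[[0,0,1.5],[0,0,0]],[[0,0,1],[0,0,0]],[[0,0,0.5],[0,0,0]],[[0,0,0],[0,0,0]]]'
python3 go.py 0.54 0.003 0.19
python3 - <<'E'
from h import *
s=capture('side');t=capture('top'); crop(s,230,180,150,160,4,'s12');crop(t,260,190,160,130,5,'t12')
E
```

```text
time_s: 15.45
position: [0.5361, 0.0199, 0.3613]
tcp_rot: [[-0.153, -0.988, -0.0], [-0.988, 0.153, -0.001], [0.001, 0.0, -1.0]]
force: [0.5, 0.3, -4.4]
opening: 0.253
time_s: 16.65
position: [0.5392, 0.0036, 0.2857]
tcp_rot: [[-0.151, -0.988, -0.002], [-0.988, 0.151, 0.0], [-0.0, 0.002, -1.0]]
force: [0.0, 0.1, -3.6]
opening: 0.252
t 16.65 pos [0.5392 0.0036 0.2857] heading -98.7 zaxis [-1.7e-03  4.0e-04 -1.0e+00] F [ 0.04  0.09 -3.6 ] M [ 0.1   0.01 -0.01] open 0.252 d tool cm [ 0.05 -0.11  9.57]
```

View pics/s12.png

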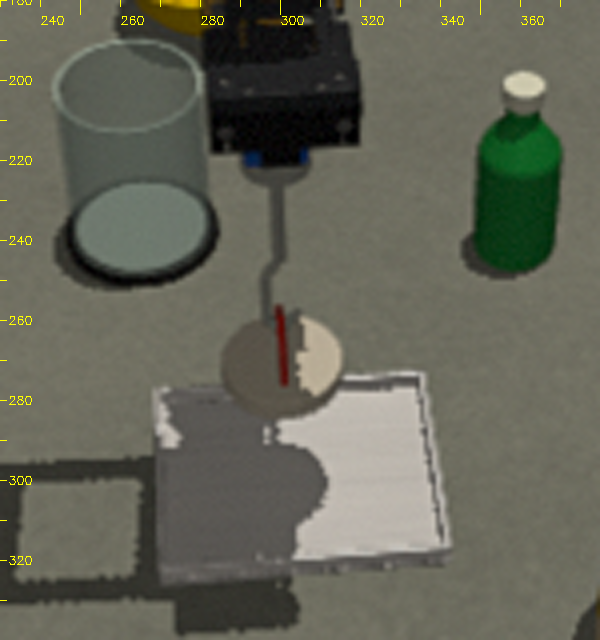

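View pics/t12.png

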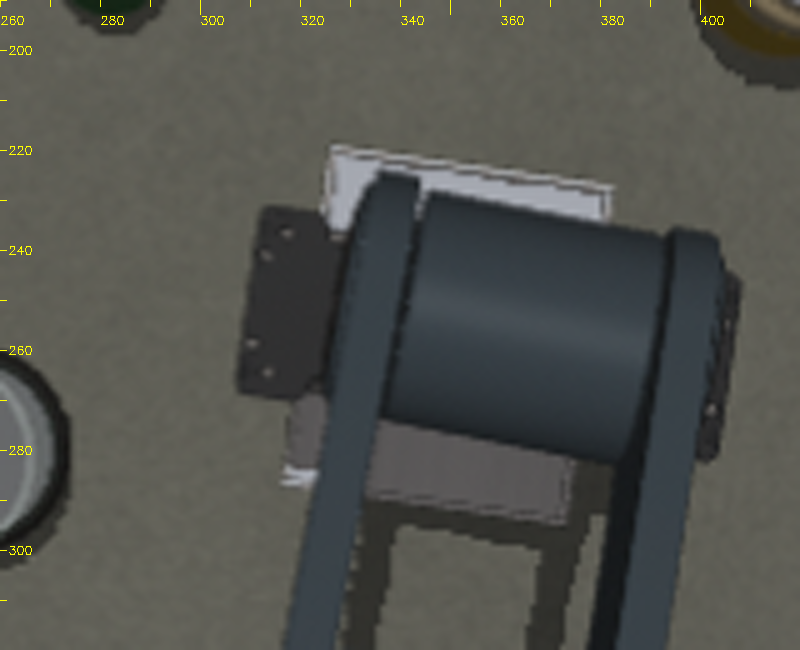

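The weight hangs level over the middle of the tray. I'll lower it to just above the floor.

```bash

python3 -m crank '[[[0,0,0.4],[0,0,0]],[[0,0,1],[0,0,0]],[[0,0,1.4],[0,0,0]],[[0,0,1.4],[0,0,0]],[[0,0,1.4],[0,0,0]],[[0,0,1.2],[0,0,0]],[[0,0,0.8],[0,0,0]],[[0,0,0.5],[0,0,0]],[[0,0,0.3],[0,0,0]],[[0,0,0],[0,0,0]],[[0,0,0],[0,0,0]]]'
python3 go.py 0.54 0.003 0.19
python3 - <<'E'
from h import *
s=capture('side'); crop(s,255,220,100,110,6,'s13')
E
```

```text
time_s: 17.85
position: [0.54, 0.0033, 0.203]
tcp_rot: [[-0.152, -0.988, 0.001], [-0.988, 0.152, -0.0], [0.0, -0.001, -1.0]]
force: [0.0, 0.1, -3.4]
opening: 0.249
t 17.85 pos [0.54   0.0033 0.203 ] heading -98.72 zaxis [ 1.e-03 -2.e-04 -1.e+00] F [ 0.02  0.13 -3.44] M [-0.03 -0.01  0.05] open 0.249 d tool cm [ 0.03 -0.    1.3 ]
```

View pics/s13.png

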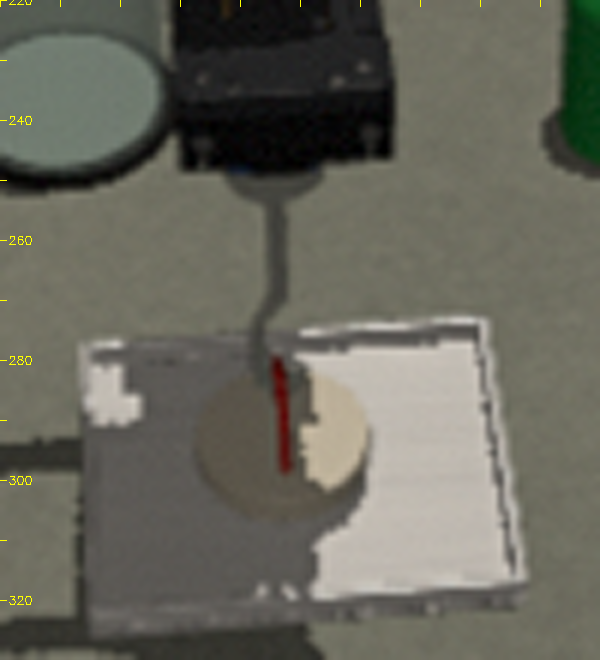

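```bash

python3 -m crank '[[[0,0,0.15],[0,0,0]],[[0,0,0.2],[0,0,0]],[[0,0,0.2],[0,0,0]],[[0,0,0.1],[0,0,0]],[[0,0,0.1],[0,0,0]],[[0,0,0.1],[0,0,0]],[[0,0,0.1],[0,0,0]],[[0,0,0.1],[0,0,0]],[[0,0,0.1],[0,0,0]],[[0,0,0.1],[0,0,0]],[[0,0,0.1],[0,0,0]],[[0,0,0],[0,0,0]]]'
python3 -m crank '[[[0,0,0.1],[0,0,0]],[[0,0,0.1],[0,0,0]],[[0,0,0.1],[0,0,0]],[[0,0,0.1],[0,0,0]],[[0,0,0],[0,0,0]],[[0,0,0],[0,0,0]]]'
python3 go.py 0.54 0.003 0.174
python3 - <<'E'
from h import *
s=capture('side'); crop(s,255,220,100,110,6,'s14')
E
```

```text
time_s: 19.1
position: [0.5395, 0.0034, 0.1889]
tcp_rot: [[-0.152, -0.988, -0.0], [-0.988, 0.152, 0.0], [-0.0, 0.0, -1.0]]
force: [-0.1, 0.5, -3.7]
opening: 0.25
time_s: 19.7
position: [0.5397, 0.0033, 0.1851]
tcp_rot: [[-0.152, -0.988, 0.0], [-0.988, 0.152, -0.0], [0.0, -0.0, -1.0]]
force: [-0.4, -0.3, -0.7]
opening: 0.252
t 19.7 pos [0.5397 0.0033 0.1851] heading -98.72 zaxis [ 2.e-04 -0.e+00 -1.e+00] F [-0.41 -0.33 -0.71] M [ 0.06  0.02 -0.04] open 0.252 d tool cm [ 0.03 -0.04  1.11]
```

View pics/s14.png

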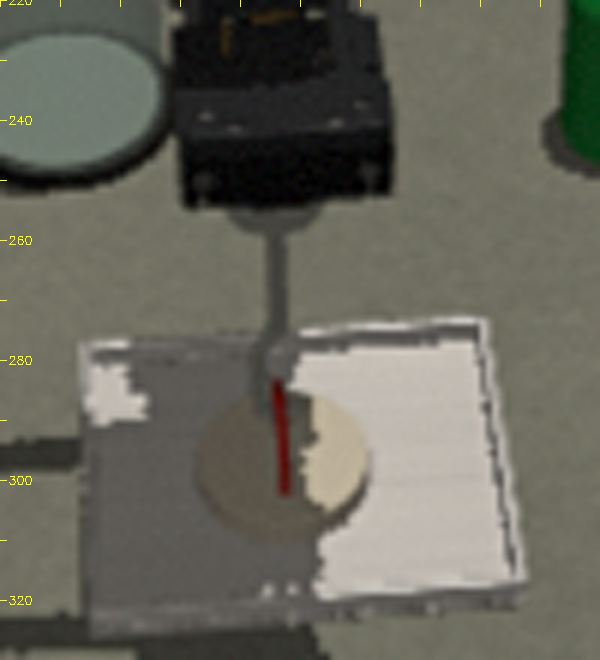

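The weight is down: the force fell to -0.7 N and it looks flat. I'll lower the hook clear of the bail and back out along -x.

```bash

python3 -m crank '[[[0,0,0.2],[0,0,0]],[[0,0,0.3],[0,0,0]],[[0,0,0.3],[0,0,0]],[[0,0,0.2],[0,0,0]],[[0,0,0.1],[0,0,0]],[[0,0,0],[0,0,0]],[[0,0,0],[0,0,0]]]'
python3 -m crank '[[[0,0.2,0],[0,0,0]],[[0,0.3,0],[0,0,0]],[[0,0.4,0],[0,0,0]],[[0,0.4,0],[0,0,0]],[[0,0.4,0],[0,0,0]],[[0,0.4,0],[0,0,0]],[[0,0.4,0],[0,0,0]],[[0,0.3,0],[0,0,0]],[[0,0,0],[0,0,0]],[[0,0,0],[0,0,0]]]'
python3 go.py 0.54 0.003 0.174
python3 - <<'E'
from h import *
s=capture('side'); crop(s,255,220,100,110,6,'s15')
E
```

```text
time_s: 20.45
position: [0.5397, 0.0033, 0.1741]
tcp_rot: [[-0.152, -0.988, 0.0], [-0.988, 0.152, -0.0], [0.0, -0.0, -1.0]]
force: [-0.7, 0.1, -0.9]
opening: 0.247
time_s: 21.45
position: [0.5121, 0.0076, 0.1741]
tcp_rot: [[-0.152, -0.988, 0.0], [-0.988, 0.152, -0.0], [0.0, -0.0, -1.0]]
force: [0.1, -0.5, -1.7]
opening: 0.248
t 21.45 pos [0.5121 0.0076 0.1741] heading -98.72 zaxis [ 4.e-04 -1.e-04 -1.e+00] F [ 0.08 -0.53 -1.69] M [ 0.04  0.02 -0.01] open 0.248 d tool cm [ 0.03 -2.83  0.01]
```

View pics/s15.png

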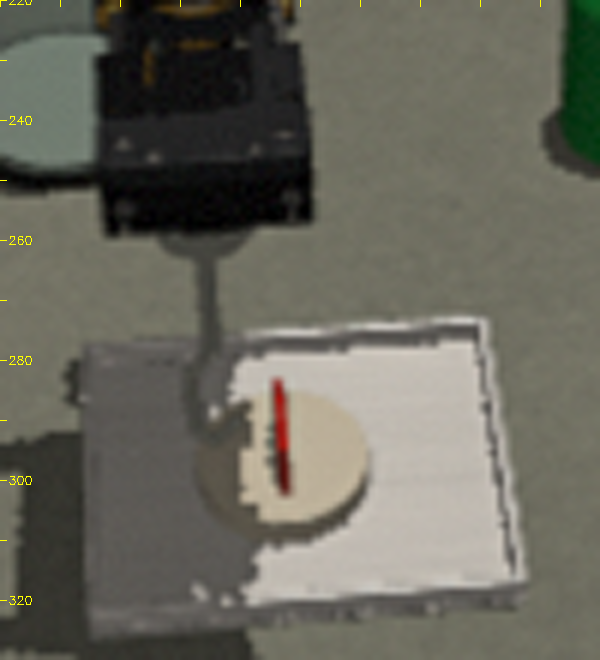

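The hook is clear of the bail (28 mm back) and the weight has not moved. I'll raise it and return toward the stand.

```bash

python3 -m crank '[[[0,0,-0.5],[0,0,0]],[[0,0,-1.5],[0,0,0]],[[0,0,-3],[0,0,0]],[[0,0,-3.5],[0,0,0]],[[0,0,-3],[0,0,0]],[[0,0,-2],[0,0,-0.05]],[[0,0,-1],[0,0,-0.055]],[[0,0,0],[0,0,0]],[[0,0,0],[0,0,0]]]'
python3 go.py 0.43 -0.2698 0.32
python3 - <<'E'
from h import *
s=capture('side');t=capture('top'); crop(s,255,250,130,110,6,'s16'); crop(t,420,225,100,100,6,'t16')
E
```

```text
time_s: 22.4
position: [0.5116, 0.0076, 0.3189]
tcp_rot: [[-0.048, -0.999, -0.0], [-0.999, 0.048, 0.0], [-0.0, 0.0, -1.0]]
force: [-0.2, -0.2, -2.7]
opening: 0.249
t 22.4 pos [0.5116 0.0076 0.3189] heading -92.77 zaxis [-3.e-04  0.e+00 -1.e+00] F [-0.16 -0.17 -2.72] M [0.   0.06 0.07] open 0.249 d tool cm [28.11  6.81 -0.11]
```

View pics/s16.png

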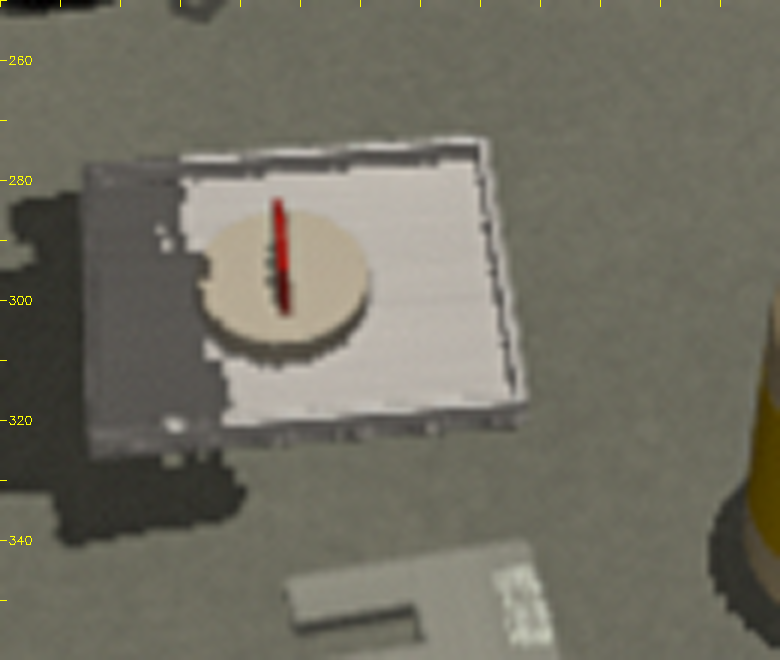

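View pics/t16.png

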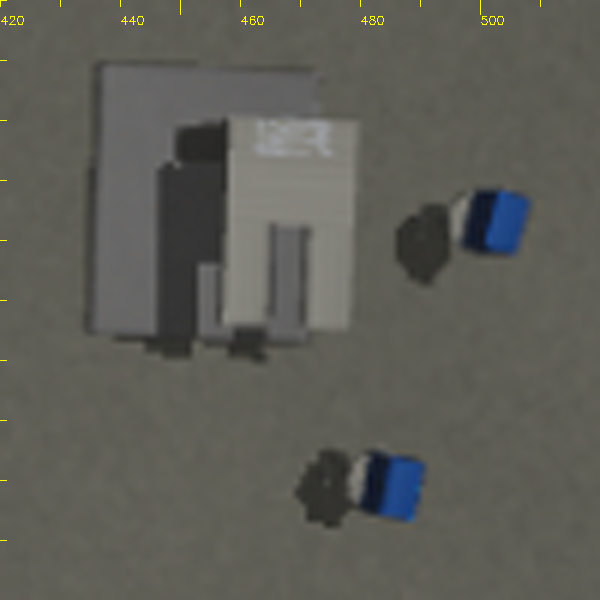

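The weight sits flat in the tray at side (302,296). The empty fork's slot runs from (467.3,278.8) to (467.8,262.2) in the top view, so I'll compute its centre line.

```bash
python3 - <<'E'
from h import *
t=capture('top')
a=atz(t,(467.25,278.8),.162);b=atz(t,(467.8,262.2),.162);print(a,b,np.degrees(np.arctan2(b[1]-a[1],b[0]-a[0])))
E
```

```text
[ 0.4868794  -0.27034544  0.162     ] [ 0.52624073 -0.2720929   0.162     ] -2.5420092709205298
```

```bash

python3 -m crank '[[[1,0.2,0],[0,0,0]],[[2,0.6,0],[0,0,0]],[[3,0.7,0],[0,0,0]],[[3.5,0.9,0],[0,0,0]],[[3.5,0.9,0],[0,0,0]],[[3.5,0.9,0],[0,0,0]],[[3.5,0.9,0],[0,0,0]],[[3.5,0.9,0],[0,0,0]],[[2.5,0.5,0],[0,0,0]],[[1.5,0.3,0],[0,0,0]],[[0.6,0,0],[0,0,0]],[[0,0,0],[0,0,0]]]'
python3 go.py 0.43 -0.2698 0.184
```

```text
time_s: 23.75
position: [0.4307, -0.2701, 0.3187]
tcp_rot: [[-0.048, -0.999, -0.0], [-0.999, 0.048, 0.001], [-0.001, 0.0, -1.0]]
force: [-0.5, 0.7, -2.0]
opening: 0.253
t 23.75 pos [ 0.4307 -0.2701  0.3187] heading -92.76 zaxis [-3.e-04  8.e-04 -1.e+00] F [-0.54  0.74 -1.99] M [ 0.04 -0.    0.01] open 0.253 d tool cm [-0.02  0.06 13.47]
```

```bash

python3 -m crank '[[[-0.1,0.05,1],[0,0,0]],[[0,0,2],[0,0,0]],[[0,0,2.5],[0,0,0]],[[0,0,2.5],[0,0,0]],[[0,0,2.5],[0,0,0]],[[0,0,1.5],[0,0,0]],[[0,0,1],[0,0,0]],[[0,0,0.4],[0,0,0]],[[0,0,0],[0,0,0]],[[0,0,0],[0,0,0]]]'
python3 go.py 0.5183 -0.273 0.184
python3 - <<'E'
from h import *
s=capture('side'); crop(s,240,290,120,120,6,'s17')
t=capture('top'); crop(t,420,225,100,100,6,'t17')
E
```

```text
time_s: 24.75
position: [0.4308, -0.269, 0.1857]
tcp_rot: [[-0.047, -0.999, 0.001], [-0.999, 0.047, -0.001], [0.001, -0.001, -1.0]]
force: [-0.3, -0.7, -1.8]
opening: 0.257
t 24.75 pos [ 0.4308 -0.269   0.1857] heading -92.68 zaxis [ 0.0012 -0.0011 -1.    ] F [-0.33 -0.69 -1.81] M [0.1  0.06 0.07] open 0.257 d tool cm [-0.01 -8.76  0.18]
```

View pics/s17.png

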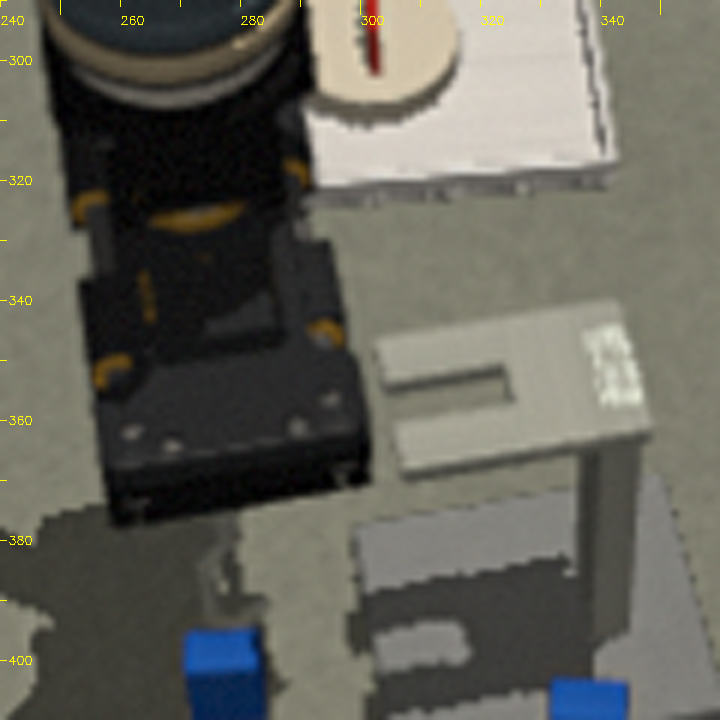

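View pics/t17.png

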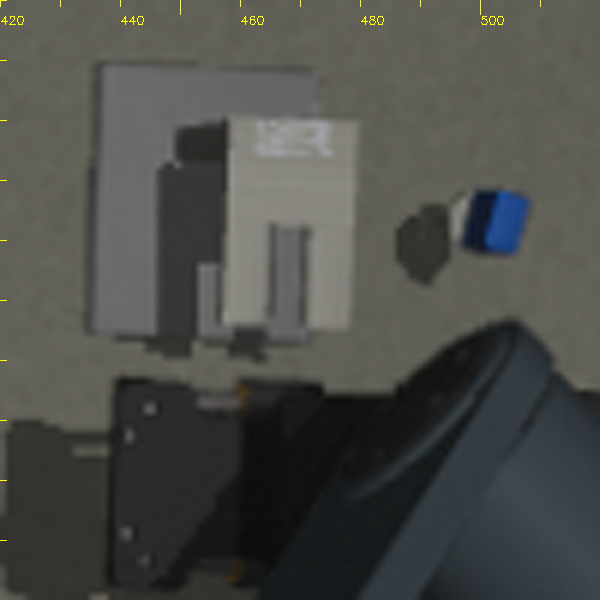

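The picker is in front of the slot, with its collar about 10 mm above the fork. I'll slide it in.

```bash

python3 -m crank '[[[0,-0.5,0.05],[0,0,0]],[[0,-1,0.05],[0,0,0]],[[0,-1.4,0],[0,0,0]],[[0,-1.4,0],[0,0,0]],[[0,-1.3,0],[0,0,0]],[[0,-1.2,0],[0,0,0]],[[0,-0.9,0],[0,0,0]],[[0,-0.6,0],[0,0,0]],[[0,-0.4,0],[0,0,0]],[[0,0,0],[0,0,0]],[[0,0,0],[0,0,0]]]'
python3 go.py 0.5183 -0.273 0.1755
python3 - <<'E'
from h import *
s=capture('side'); crop(s,250,300,120,110,6,'s18')
E
```

```text
time_s: 25.95
position: [0.5168, -0.2728, 0.184]
tcp_rot: [[-0.047, -0.999, -0.001], [-0.999, 0.047, 0.0], [-0.0, 0.001, -1.0]]
force: [-0.9, -0.5, -1.3]
opening: 0.25
t 25.95 pos [ 0.5168 -0.2728  0.184 ] heading -92.7 zaxis [-7.e-04  3.e-04 -1.e+00] F [-0.89 -0.55 -1.35] M [0.04 0.09 0.01] open 0.25 d tool cm [ 0.01 -0.15  0.85]
```

View pics/s18.png

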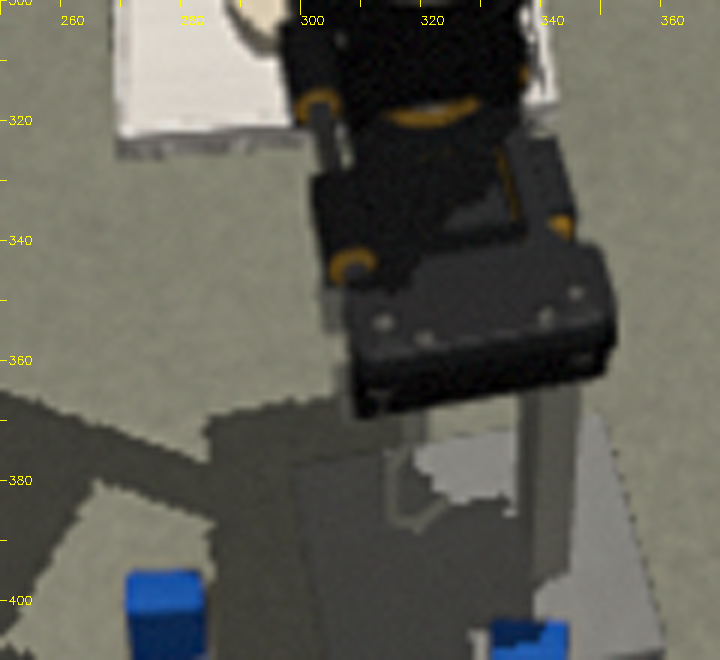

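The view matches the one taken just after lift-off, about 1.5 mm short in x. I'll correct that and lower until the collar rests.

```bash

python3 -m crank '[[[0,-0.15,0.1],[0,0,0]],[[0,0,0.2],[0,0,0]],[[0,0,0.2],[0,0,0]],[[0,0,0.1],[0,0,0]],[[0,0,0.1],[0,0,0]],[[0,0,0.1],[0,0,0]],[[0,0,0],[0,0,0]],[[0,0,0],[0,0,0]]]'
python3 go.py 0.5183 -0.273 0.1755
```

```text
time_s: 26.8
position: [0.5187, -0.2731, 0.1761]
tcp_rot: [[-0.047, -0.999, 0.0], [-0.999, 0.047, -0.0], [0.0, -0.0, -1.0]]
force: [-0.2, 0.1, -1.5]
opening: 0.252
t 26.8 pos [ 0.5187 -0.2731  0.1761] heading -92.71 zaxis [ 1.e-04 -0.e+00 -1.e+00] F [-0.22  0.12 -1.55] M [-0. -0.  0.] open 0.252 d tool cm [-0.    0.04  0.06]
```

```bash

python3 -m crank '[[[0,0,0.05],[0,0,0]],[[0,0,0.05],[0,0,0]],[[0,0,0],[0,0,0]],[[0,0,0],[0,0,0]]]'
python3 go.py 0.5183 -0.273 0.1755
```

```text
time_s: 27.2
position: [0.5188, -0.2731, 0.1755]
tcp_rot: [[-0.047, -0.999, 0.0], [-0.999, 0.047, -0.0], [0.0, -0.0, -1.0]]
force: [-0.8, 0.7, 2.7]
opening: 0.251
t 27.2 pos [ 0.5188 -0.2731  0.1755] heading -92.7 zaxis [ 4.e-04 -3.e-04 -1.e+00] F [-0.78  0.73  2.65] M [ 0.14  0.16 -0.03] open 0.251 d tool cm [-0.01  0.05 -0.  ]
```

The force has turned upward (+2.7 N), so the collar is resting on the fork. I'll release.

```bash

python3 -m crank '[[[0,0,0],[0,0,0]],[[0,0,0],[0,0,0]],[[0,0,0],[0,0,0]],[[0,0,0],[0,0,0]],[[0,0,0],[0,0,0]],[[0,0,0],[0,0,0]],[[0,0,0],[0,0,0]],[[0,0,0],[0,0,0]],[[0,0,0],[0,0,0]],[[0,0,0],[0,0,0]]]' -1
python3 -m crank '[[[0,0,-0.5],[0,0,0]],[[0,0,-1],[0,0,0]],[[0,0,-2],[0,0,0]],[[0,0,-3],[0,0,0]],[[0,0,-3],[0,0,0]],[[0,0,-2],[0,0,0]],[[0,0,-1],[0,0,0]],[[0,0,0],[0,0,0]]]'
python3 go.py 0.262 -0.567 0.30
```

```text
time_s: 28.2
position: [0.5187, -0.273, 0.175]
tcp_rot: [[-0.047, -0.999, -0.0], [-0.999, 0.047, 0.0], [0.0, 0.0, -1.0]]
force: [0.7, -0.1, -0.6]
opening: 0.982
time_s: 29.0
position: [0.5194, -0.2735, 0.3022]
tcp_rot: [[-0.047, -0.999, 0.003], [-0.999, 0.047, -0.003], [0.002, -0.003, -1.0]]
force: [0.4, 0.2, 0.1]
opening: 1.0
t 29.0 pos [ 0.5194 -0.2735  0.3022] heading -92.7 zaxis [ 0.0033 -0.0026 -1.    ] F [0.43 0.2  0.14] M [0.08 0.05 0.06] open 1.0 d tool cm [30.53 24.33  0.21]
```

Next I'll back the arm away to check from both cameras.

```bash

python3 -m crank '[[[1.5,1.2,0],[0,0,0]],[[3.5,2.8,0],[0,0,0]],[[3.5,2.8,0],[0,0,0]],[[3.5,2.8,0],[0,0,0]],[[3.5,2.8,0],[0,0,0]],[[3.5,2.8,0],[0,0,0]],[[3.5,2.8,0],[0,0,0]],[[3.5,2.8,0],[0,0,0]],[[3,2.4,0],[0,0,0]],[[1.5,1.2,0],[0,0,0]],[[0,0,0],[0,0,0]],[[0,0,0],[0,0,0]]]'
python3 - <<'E'
from h import *
s=capture('side');t=capture('top')
crop(s,250,260,130,150,4,'s20'); crop(t,310,205,210,110,3,'t20')
a=cv2.imread('pics/s20.png'); crop(t,420,225,100,100,6,'t21')
cv2.imwrite('pics/s_full.png',s['pixels'][:,:,::-1])
E
```

```text
time_s: 30.2
position: [0.261, -0.5649, 0.299]
tcp_rot: [[-0.047, -0.999, 0.0], [-0.999, 0.047, 0.003], [-0.003, -0.0, -1.0]]
force: [0.5, 0.1, 0.0]
opening: 1.004
```

View pics/s20.png

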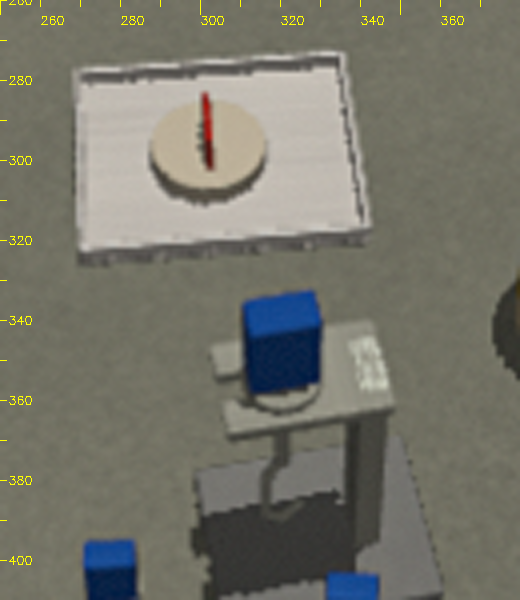

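View pics/t21.png

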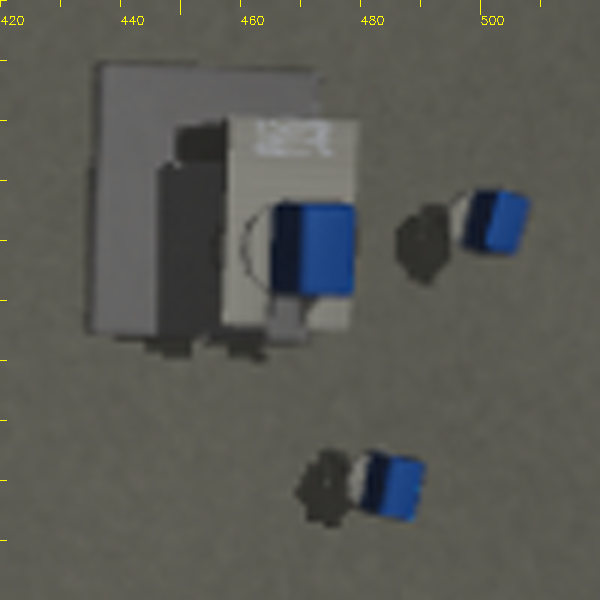

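View pics/t20.png

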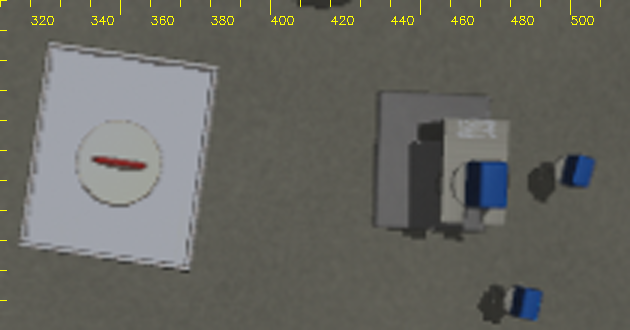

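View pics/s_full.png

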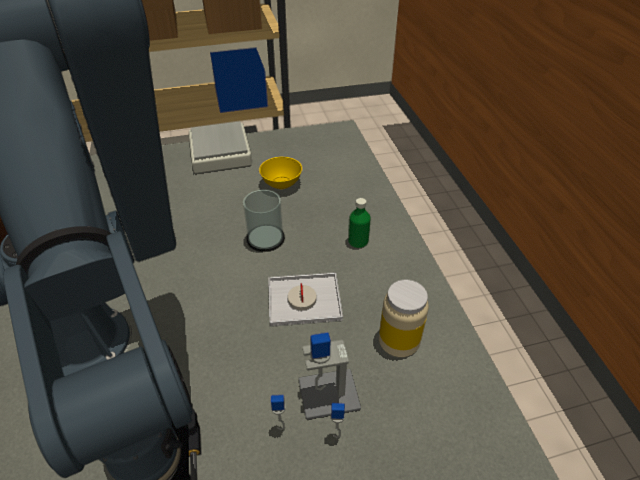

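The checks look right. The weight lies flat at the middle of the tray, the picker's collar is on the fork with its shaft in the slot (about 2.5 mm from where it hung, same heading), the jar is empty, and the bystanders and look-alikes are where they were. I'll hand in.

```bash
python3 -c "
from rig import bot
print(bot.hand_in())"
```

```text
the job is handed in; nothing more can be done
None
```

The job is done and handed in at about 30 s of the 67 s allowed. The weight was hooked out of the jar by its bail, set down in the tray and unhooked, and the picker is hanging back in its stand.

- **Weight:** in the last pictures from both cameras it lies flat, close to the middle of the tray. The wrist force dropped smoothly as it touched down, so it was not dropped. It did not move when the hook backed out.
- **Picker:** the collar rests on the fork with the shaft in the slot. It hangs about 2.5 mm from where it was, mostly towards -y, because closing the gripper centred it. I left that, since it is well within the slot and its heading looks right in the top view.
- **Jar and surroundings:** the wrist force stayed within a few newtons at every reading, and nothing suggested a knock against the glass. The jar is empty, and the bystanders and look-alikes look unmoved in the pictures.
- **Disagreement:** the two cameras differed by about 4 mm in x. I used the average together with relative offsets, and it caused no trouble.

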